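# Fit the dryer's knob on its D-shaft and hold it pressed in

### The arm

A 6-joint arm with a two-finger parallel gripper is mounted at the origin on the work surface. World frame = base frame: x ahead of the robot, y to its left, z up, the work surface at z = 0. Lengths are in mm, angles in rad, forces in N, time in s.
With the tool pointing down it reaches from about 275 to 1000 mm from the base axis. Payload 8.4 kg.
Tool frame: the origin (TCP) lies at the centre of the arm's flange, where the gripper is bolted on; the fingertips stand r.tip_extent ahead of it and the grasp point (between the pads) lies 155 mm ahead of it (r.tip_extent is the distance from the TCP to the fingertips, in mm); z points along the fingers, y is the direction in which the jaws open and shut (so a half turn about z gives the same grasp; the last joint's range is limited). The gripper opens to 85 mm and grips with 20 to 120 N. Pads are 22 mm wide; open, the fingers measure 114 mm over their backs; the gripper's body (76 mm by 85 mm) begins 54 mm behind the grasp point. The pads swing forward as they close: fully open they stand 13 mm farther back than shut.
Start: joints at [-1.262, 0.353, 1.633, -0, 1.155, -0.002], TCP at [191.137, -595.06, 404.681] pointing down, gripper open.
Joint ranges: [-2.63, 2.63], [-0.92, 2.1], [0.06, 2.66], [-1.3, 4.44], [0, 2.69], [-3.02, 3.02]. Speed limits (rad/s): [2.22, 2.22, 2.79, 3.14, 3.14, 3.14].

### API

Orientations are given as [roll, pitch, yaw] about the fixed x, y, z axes, in that order (R = Rz(yaw) Ry(pitch) Rx(roll)).
In Python, from rig import sense, grab_frame, job, r gives the robot as it stands. The module is installed in compiled form; this text tells all that it offers.
- The arm moves only by the shell command python3 -m creep 'ROWS' [FORCE]. ROWS is JSON, a list of rows, each a list of 7 numbers: the turn, a rotation vector about the tool's x, y, z in rad, then the shift along the tool's x, y, z in mm, then the closure, from 0 (fully open) to 1 (shut). In form: [[wx, wy, wz, dx, dy, dz, fingers], ...]. A call has 1 to 10 rows; each row shifts and turns the pose as measured when the row begins, along the tool's axes as they then stand; what a row does not reach is not made up. A row lasts 1/12 s, in which the tool goes at most 41.7 mm and 7.16 degrees, less where a joint would pass 70% of its speed; a pose out of reach is approached as far as the arm can. A call with a gripper value outside its range is refused whole. The fingers move at their own pace and stop on an object; FORCE is the grip in N (left out, the last holds). Time passes only in rows, so rows that do not move let the fingers close. It gives the time, the measured TCP pose, the force and the opening at its end, in the units of the state.
- sense(): the state, without advancing time (a new reading comes with each control period).
- grab_frame(name): name is "scene" or "side" or "wrist"; returns a dict with "color" (400x640x3 uint8, red, green, blue), "mtx" (3x3 intrinsics, pixels), "T" (4x4, takes a point from camera to world coordinates). Camera axes: x right, y down, z forward; pixel columns grow to the right and rows downward; lengths in mm; the calibration is good to about 2 mm. A picture is of the moment at which its call begins. There is no depth.
- job.sign_off(): hands the job in, once; it reports no verdict.
The state is a dict: "clock": time; "qpos": joint angles; "qvel": joint speeds; "joint_efforts": joint torques, N m; "eef_pos": TCP position; "tcp_rot": TCP orientation; "contact_force": force on the tool from outside, world axes, zero at the start; "wrist_torque": the same for the moment, N m; "opening": opening from 0.0 (shut) to 1.0 (fully open).
Only numpy, scipy, OpenCV 4.12 (cv2) and the standard library are available. Lean on these libraries where they do the work, as an engineer would, in place of code of your own. Each camera call takes 0.05 s, during which the arm holds its last target.

### The job

Start the filament dryer: unclip the pointer knob from its cradle on the aluminium tool rail by pulling it up, turn it so that the flat in its bore meets the flat of the dryer's bare D-shaft, and push it fully home on the shaft. Then press knob and shaft all the way in against the switch spring and finish while still gripping the knob and holding it pressed in: do not let go. Leave the round thumbwheel parked in its own cradle and do not knock over or push about the other things.

Things in the scene. Friction and masses are not known exactly. Their poses are not given: they have to be found in the camera images.
- knob: Loose black plastic pointer knob, about 45 g, 38 mm tall, clipped upright in one of the rail's two cradles (which one varies). Origin: centre of its underside; z up along its axis, +x towards the pointer nose. Round skirt 50 mm across at the foot (straight for 2 mm, then tapering by 20 degrees to 42 mm at height 13 mm), closed by a flat top 40 mm across at height 18 mm
- knob_bar (a point): Middle of the knob's grip bar, on its axis, 28 mm above its underside. The bar stands on the flat top from height 18 to 38 mm, 14 mm wide (y), its sides parallel from x = -20 to +13 mm, then running to a blunt nose at x = +24 mm; a white line on top near the nose
- knob_bore (a point): Blind end of the D-shaped bore in the knob's underside: on its axis, 14 mm above the underside. Bore 13.2 mm across, its flat on the +x side (under the nose), 2.6 mm from the axis; mouth chamfered 1.3 mm (flat 0.7). It goes on the shaft one way round only, pointer nose over the shaft's flat, with 0.6 mm clearance each side; fully home, this point meets point shaft_tip
- shaft_tip (a point): Centre of the top end of the dryer's bare upright steel D-shaft; z up, +x to the side that has the flat. 12 mm in diameter, flat 2.0 mm from the axis, end chamfered 1.2 mm, standing 24 mm clear of the deck. It sinks 5 mm when pressed (the seated knob still clears all below it). It turns stiffly (0.04 N m) and stays where it is, anywhere within 0.6 rad of the dryer's +x
- stop_arm: Flat steel stop arm at the foot of the D-shaft, lying on the deck and turning with the shaft: 8 mm wide, reaching 23 mm from the axis, 3 mm thick. Origin: on the shaft's axis at deck height. Its +x, along the arm, points the same way as the shaft's flat; seen well from above
- shaft (a joint): Switch travel of the D-shaft in m: 0 = out, 0.005 = pressed all the way in. The spring takes 4 N to start and 7 N at full travel and pushes it out again when released
- dryer: Fixed filament dryer. Origin: on the table under the centre of its drum. Grey base, x from -120 to +120 and y from -120 to +250 mm, its flat deck 60 mm above the table. Round drum with clear hood, 230 mm across, 149 mm above the table, centred on the origin. The D-shaft stands on the open deck at x = -15, y = +190 mm; a flat display at x = +85 mm, a low rocker switch at x = -95 mm
- rail: Fixed aluminium extrusion 40 mm wide, 340 mm long (its y), top 40 mm above the table. Origin: on the table under its middle. Two equal red printed cradles at y = -75 and +75 mm, floor 48 mm above the table. On each cradle's -y and +y side a sprung tongue hooks over the skirt, top 13 mm above the floor; pulled straight up with about 7 to 12 N they spring aside and let go after 8 mm
- cradle_a (a point): Centre of the floor of the cradle at the rail's y = -75 mm
- cradle_b (a point): Centre of the floor of the cradle at the rail's y = +75 mm
- thumbwheel: Bystander: loose black round thumbwheel, 34 mm tall, same 50 mm skirt, with a round 33 mm knurled grip instead of a pointer bar, clipped in the other cradle. Origin: centre of its underside
- glue_stick: Bystander: standing pale green glue stick with white cap, 38 mm across, 134 mm tall. Origin: centre of its underside
- adhesive: Bystander: small standing bottle with black cap, 36 mm across, 95 mm tall. Origin: centre of its underside
- cutters: Bystander: side cutters with blue handles lying flat, about 130 by 55 mm, 12 mm tall. Origin: near the joint, on the table
- test_print: Bystander: little orange printed boat, 61 mm long, 46 mm tall. Origin: under its middle
- nozzle_dish: Bystander: red printed dish 44 by 60 mm, 14 mm tall, with brass nozzles. Origin: centre of its underside
Mind the look-alikes: they are no part of the job. What is shaped like the knob but green or yellow is not meant.

How it is judged:
By the outcome, as a careful person would: the job done as asked, in the order asked, and still so for the second after the job is handed in, while the arm keeps its last pose, push and grip.
It also fails if it takes over 48 s, if anything falls off the work surface, if the arm or the gripper's body presses on something with over 40 N, if the wrist force passes 120 N, or if a joint passes its speed limit or range.

## Working session

There is one attempt and no reset: what is moved stays moved. The work goes in short steps, Python scripts to look and compute and a shell command to move; the robot and the scene stay as the last step left them, time stands still between calls to the robot, and variables do not carry over. Pictures are saved under pics/ and viewed, and the job is handed in when it is done.

```bash
mkdir -p pics
python3 - <<'E'
from rig import sense, grab_frame, r
import cv2
print(sense(), r.tip_extent)
for n in ("scene","side","wrist"):
    f=grab_frame(n); cv2.imwrite(f"pics/{n}0.png",f["color"][:,:,::-1]); print(n,f["mtx"].tolist(),f["T"].round(4).tolist())
E
```

```text
{'clock': 0.0, 'qpos': array([-1.26239394e+00,  3.53642164e-01,  1.63412436e+00, -1.12025020e-05,
        1.15522066e+00, -2.39803432e-03]), 'qvel': array([-0.0009022 , -0.00080491, -0.00104082, -0.00127194, -0.00096911,
        0.0007008 ]), 'joint_efforts': array([-1.60514264e-03, -6.05252767e+01, -3.42063868e+01,  2.18961586e-04,
        9.38079553e-03,  1.05249040e-05]), 'eef_pos': array([ 191.06611603, -594.83167899,  403.96944056]), 'tcp_rot': array([-3.14019810e+00,  6.89850564e-06,  3.10804958e-01]), 'contact_force': array([-0.4390986 , -0.28227902,  0.05367676]), 'wrist_torque': array([0.03876453, 0.02223015, 0.05778961]), 'opening': 0.9983567831310669} 173.4
scene [[472.81160817545003, 0.0, 320.34708983866375], [0.0, 472.81160817545003, 196.64569337272894], [0.0, 0.0, 1.0]] [[0.063, 0.8326, -0.5503, 1236.4695], [0.998, -0.0498, 0.0389, -52.9873], [0.005, -0.5516, -0.8341, 1186.2226], [0.0, 0.0, 0.0, 1.0]]
side [[394.51288703249065, 0.0, 324.79548036721434], [0.0, 394.51288703249065, 196.50844784691998], [0.0, 0.0, 1.0]] [[-0.9577, -0.1853, 0.2201, 264.1043], [-0.2872, 0.5736, -0.7671, 785.3096], [0.0159, -0.7979, -0.6026, 688.6789], [0.0, 0.0, 0.0, 1.0]]
wrist [[326.4939986244167, 0.0, 315.647696731481], [0.0, 326.4939986244167, 191.5947399564024], [0.0, 0.0, 1.0]] [[0.3054, -0.9087, -0.2846, 263.8187], [-0.9522, -0.2915, -0.0911, -570.4321], [-0.0001, 0.2988, -0.9543, 372.7929], [0.0, 0.0, 0.0, 1.0]]
```

View pics/scene0.png

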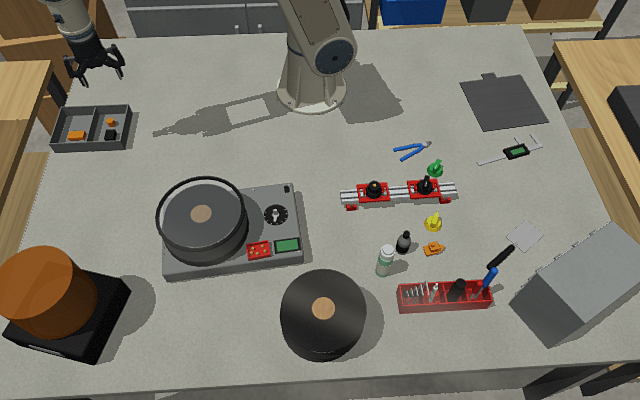

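View pics/side0.png

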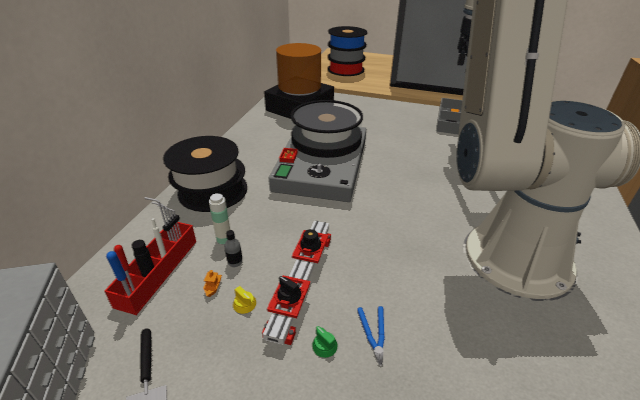

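View pics/wrist0.png

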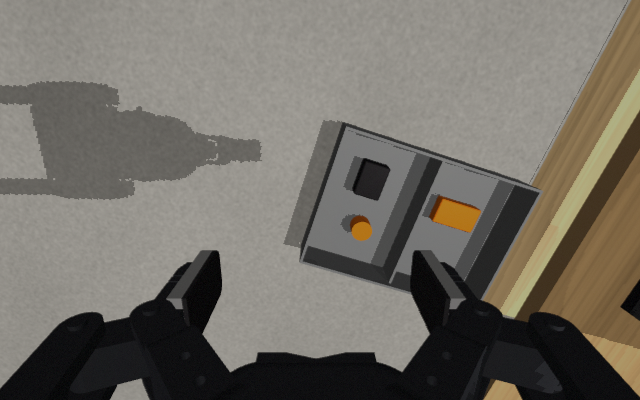

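Scene view: the black pointer knob sits in the right cradle at about (425,186), the thumbwheel in the left one at (374,188), and the shaft with its stop arm at about (276,214). I'll zoom in.

```bash
cat > h.py <<'E'
import numpy as np, cv2
from rig import sense, grab_frame
def proj(f,p):
    T=np.linalg.inv(f["T"]); q=T[:3,:3]@np.asarray(p,float)+T[:3,3]; u=f["mtx"]@q; return u[:2]/u[2]
def ray(f,uv):
    d=np.linalg.inv(f["mtx"])@[uv[0],uv[1],1]; return f["T"][:3,3], f["T"][:3,:3]@d
def onz(f,uv,z):
    o,d=ray(f,uv); return o+d*(z-o[2])/d[2]
def crop(f,x0,y0,x1,y1,s,name):
    im=cv2.resize(f["color"][y0:y1,x0:x1,::-1],None,fx=s,fy=s,interpolation=cv2.INTER_CUBIC); cv2.imwrite("pics/"+name,im)
E
python3 - <<'E'
from h import *
f=grab_frame("scene"); crop(f,330,150,470,220,5,"sc_rail.png"); crop(f,240,175,310,260,7,"sc_dry.png")
g=grab_frame("side"); crop(g,255,215,345,355,4,"sd_rail.png");crop(g,265,120,375,205,6,"sd_dry.png")
for z in (48,86): print(z,onz(f,(425,186),z).round(),onz(f,(374,188),z).round())
print(onz(f,(276,214),63).round(),onz(g,(319,172),63).round())
E
```

```text
48 [467. 309.  48.] [465. 159.  48.]
86 [492. 297.  86.] [490. 152.  86.]
[ 546. -127.   63.] [ 542. -118.   63.]
```

View pics/sc_rail.png

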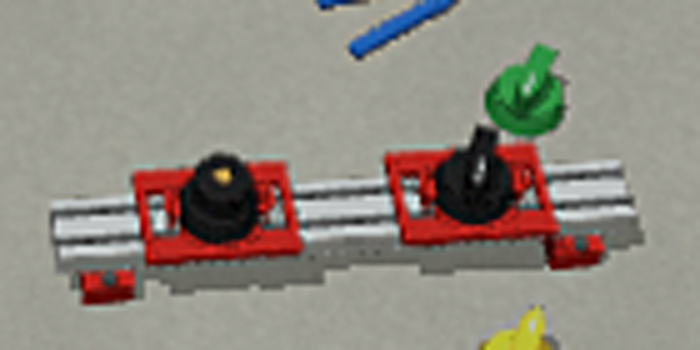

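View pics/sc_dry.png

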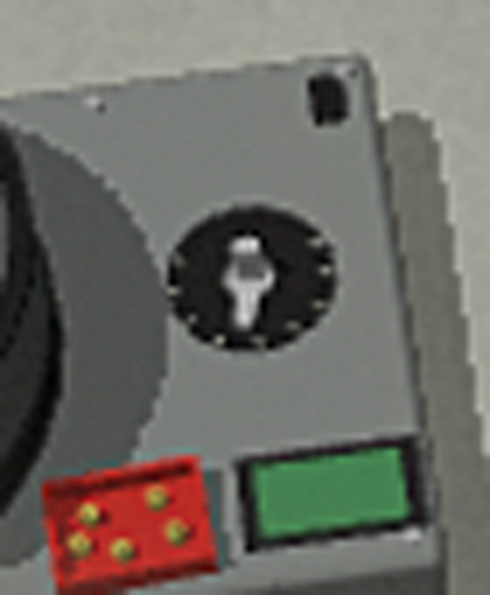

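View pics/sd_rail.png

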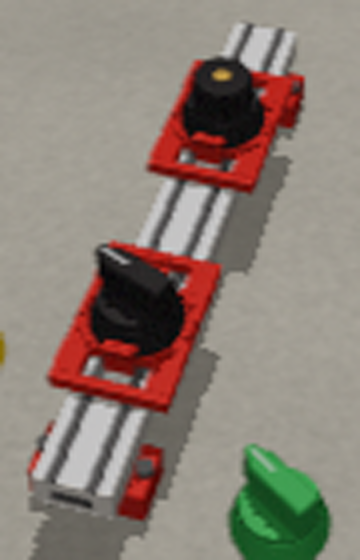

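View pics/sd_dry.png

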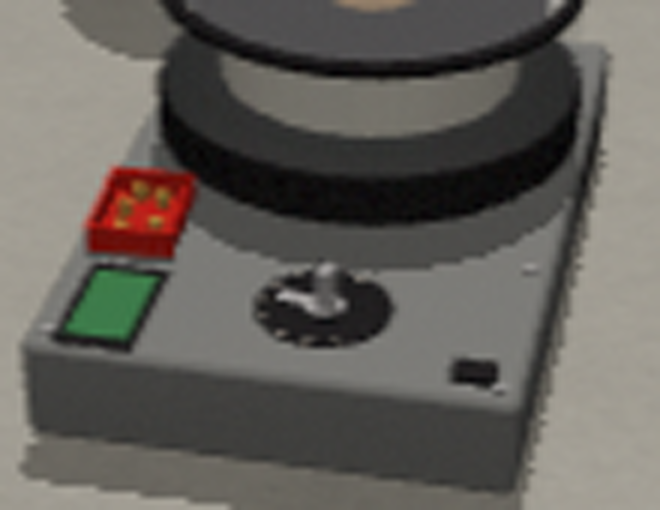

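```bash
python3 -m creep '[[0,0,0,33,-23.5,0,0],[0,0,0,33,-23.5,0,0],[0,0,0,33,-23.5,0,0],[0,0,0,33,-23.5,0,0],[0,0,0,33,-23.5,0,0],[0,0,0,33,-23.5,0,0],[0,0,0,33,-23.5,0,0],[0,0,0,33,-23.5,0,0],[0,0,0,33,-23.5,0,0],[0,0,0,33,-23.5,0,0]]'
python3 - <<'E'
from h import *
from scipy.optimize import least_squares
f=grab_frame("scene");g=grab_frame("side")
def tri(a,b):
    s=least_squares(lambda p:np.r_[proj(f,p)-a,proj(g,p)-b],[500,0,60]); return s.x.round(1),s.fun.round(1)
print("knob bar", tri((426,182),(289,284)))
E
```

```text
clock: 1.08
eef_pos: [436.3, -265.6, 402.9]
tcp_rot: [3.138, 0.001, 0.299]
contact_force: [1.1, -0.6, 0.9]
opening: 0.999
knob bar (array([472.3, 304.9,  77.3]), array([-0.1, -0.1, -0.1,  0. ]))
```

```bash
python3 -m creep '[[0,0,0,30,-22,8,0],[0,0,0,30,-22,8,0],[0,0,0,30,-22,8,0],[0,0,0,30,-21,8,0],[0,0,0,26,-18,8,0],[0,0,0.1,0,0,0,0],[0,0,0.1,0,0,0,0],[0,0,0.1,0,0,0,0],[0,0,0,0,0,0,0]]'
python3 - <<'E'
from h import *
f=grab_frame("wrist"); cv2.imwrite("pics/w1.png",f["color"][:,:,::-1]); np.savez("w1.npz",**f)
E
```

```text
clock: 1.93
eef_pos: [550.3, -115.0, 360.8]
tcp_rot: [3.136, -0.002, -0.006]
contact_force: [-0.8, 0.6, 0.3]
opening: 0.996
```

View pics/w1.png

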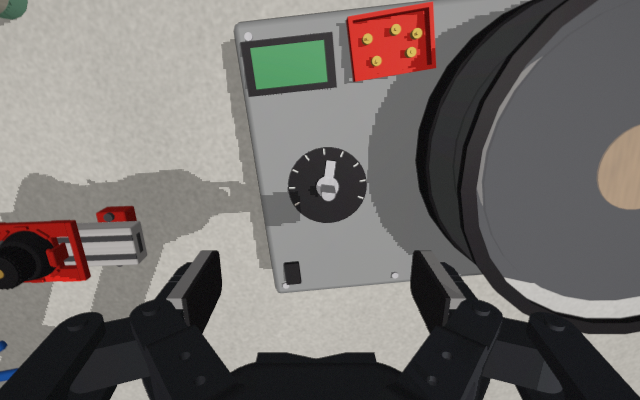

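Wrist view: the dial disc is centred near (327,186). The stop arm points up and slightly right, towards (331,162). Next is a zoom and colour masks.

Run:
```python
from h import *
f=dict(np.load("w1.npz")); crop(f,280,140,375,230,6,"w1c.png")
c=f["color"].astype(int); v=c.max(2); 
# dial disc: dark region ellipse
m=np.zeros(v.shape,np.uint8); m[140:232,282:372]=(v[140:232,282:372]<70)
cs,_=cv2.findContours(m,cv2.RETR_EXTERNAL,cv2.CHAIN_APPROX_NONE); k=max(cs,key=cv2.contourArea)
e=cv2.fitEllipse(cv2.convexHull(k)); print("disc",e, onz(f,e[0],60).round(1), onz(f,e[0],61).round(1))
for row in range(150,206,2): print(row,''.join('%4d'%x for x in v[row,314:344]))
```

```text
disc ((326.8812561035156, 184.61392211914062), (74.98214721679688, 77.93994903564453), 80.59007263183594) [ 549.3 -125.7   60. ] [ 549.6 -125.6   61. ]
150   52  47  47  48  49  47  49  48  50 208 164  79  49  48  49  48  49  50  51  48  49  49  50  50  49  51  51  55  62  88
152   49  47  46  48  48  47  49  49  49 178 184  97  50  49  49  49  50  49  48  51  50  49  49  52  50  50  49  94 205 136
154   48  49  47  47  48  49  49  48  49 104 148  81  47  49  49  49  49  48  48  51  51  50  50  49  50  50  94 206 151  72
156   49  46  48  47  49  48  46  50  50  50  50  50  48  50  49  49  49  50  50  49  49  50  50  49  50  49 176 177  92  50
158   47  49  48  47  47  48  47  48  47  48  48  48  49  47  49  49  51  49  49  47  46  47  48  49  49  49  49  49  49  49
160   47  46  48  48  49  48  49  48  47  48  46  49  85 147 127 110  86  63  49  36  33  46  49  49  48  50  48  49  50  50
162   46  49  48  47  48  49  46  47  47  48  48  33 172 196 198 197 197 197 198 198 198 158  77  47  49  46  49  48  49  49
164   46  46  46  47  48  48  46  47  47  47  48  31 187 198 197 197 197 
[... 1851 characters left out ...]
189 191 194 196 194 193 193 191 191 182 126  65  46  46  46  47  46  46  46
196   43  32  29  29  43  45  51  74 172 187 189 190 191 190 189 191 192 190 191 188 165  91  49  45  47  46  44  45  48  45
198   46  45  45  46  44  45  45  44  71 163 187 189 189 191 191 188 189 187 186 159  91  51  44  47  45  46  45  46  46  46
200   45  44  44  44  43  43  45  45  45  46  74 111 147 172 176 175 151 106  70  48  47  45  46  45  48  47  46  47  47  47
202   44  44  46  44  44  46  42  43  45  43  43  44  45  45  45  44  45  44  45  45  45  45  45  44  46  44  44  43  45  47
204   44  45  45  44  43  45  44  44  44  45  45  45  45  44  44  44  44  45  44  45  44  46  45  45  45  46  45  46  45  47
```

View pics/w1c.png

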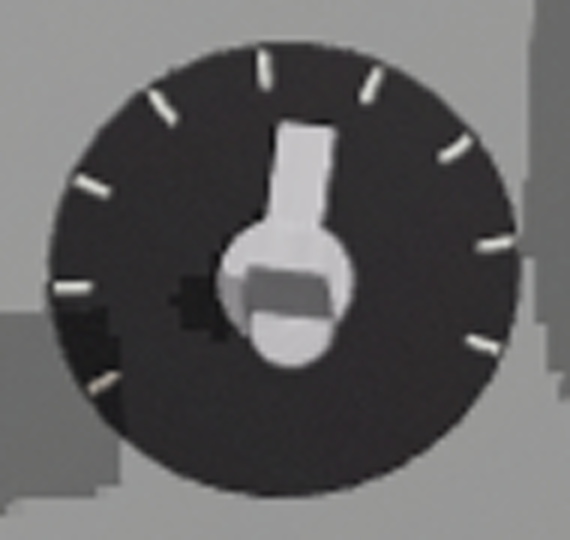

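Run:
```python
from h import *
from scipy.optimize import least_squares
f=dict(np.load("w1.npz")); v=f["color"].astype(int).max(2)
def cross(row,a,b,t):
    x=v[row,a:b].astype(float); i=np.where((x[:-1]-t)*(x[1:]-t)<0)[0]
    return a+i+(t-x[i])/(x[i+1]-x[i])
L=[];R=[]
for row in range(163,175):
    c=cross(row,315,345,122); L.append(onz(f,(c[0],row),63)[:2]); R.append(onz(f,(c[-1],row),63)[:2])
L=np.array(L);R=np.array(R)
for E in (L,R,(L+R)/2):
    p=np.polyfit(E[:,0],E[:,1],1); print("slope ang",np.arctan(p[0]).round(3),"y at x=549:",np.polyval(p,549.3).round(2))
print("width",np.abs(L-R)[:,1].mean())
P=[]
for row in range(195,200):
    c=cross(row,315,345,120); P+= [onz(f,(c[0],row),82.8)[:2],onz(f,(c[-1],row),82.8)[:2]]
for col in range(325,333):
    x=v[196:206,col].astype(float); i=np.where((x[:-1]-120)*(x[1:]-120)<0)[0][0]; P.append(onz(f,(col,196+i+(120-x[i])/(x[i+1]-x[i])),82.8)[:2])
P=np.array(P)
s=least_squares(lambda q:np.hypot(*(P-q[:2]).T)-6,[549,-125]); print("shaft",s.x,s.fun.round(2))
s=least_squares(lambda q:np.hypot(*(P-q[:2]).T)-q[2],[549,-125,6]); print("shaft r free",s.x)
# dial tip
print("arm end",onz(f,(330.8,160.5),63))
```

```text
slope ang -0.13 y at x=549: -121.9
slope ang -0.122 y at x=549: -129.98
slope ang -0.126 y at x=549: -125.94
width 7.961432956055389
shaft [ 548.68287478 -125.67076217] [ 0.01 -0.31 -0.34 -0.27 -0.2  -0.07 -0.15 -0.05 -0.04  0.   -0.    0.09
  0.12  0.1   0.15  0.15 -0.01  0.04]
shaft r free [ 548.23279893 -125.66762274    5.64255786]
arm end [ 570.98299815 -128.7092513    63.        ]
```

```bash
python3 -m creep '[[0,0,0,-8,-39,0,0],[0,0,0,-8,-39,0,0],[0,0,0,-8,-39,0,0],[0,0,0,-8,-39,0,0],[0,0,0,-8,-39,0,0],[0,0,0,-8,-39,0,0],[0,0,0,-8,-39,0,0],[0,0,0,-8,-39,0,0],[0,0,0,-8,-39,0,0],[0,0,0,-8,-39,0,0]]';python3 -m creep '[[0,0,0,0,-30,0,0],[0,0,0,0,0,0,0],[0,0,0,0,0,0,0]]'
python3 - <<'E'
from h import *
f=grab_frame("wrist"); cv2.imwrite("pics/w2.png",f["color"][:,:,::-1]); np.savez("w2.npz",**f)
E
```

```text
clock: 2.82
eef_pos: [464.2, 276.2, 359.1]
tcp_rot: [3.133, -0.009, 0.022]
contact_force: [1.1, -0.5, 0.0]
opening: 1.001
clock: 3.07
eef_pos: [461.8, 313.1, 359.5]
tcp_rot: [3.135, -0.01, 0.038]
contact_force: [-0.3, -0.2, 0.2]
opening: 1.0
```

View pics/w2.png

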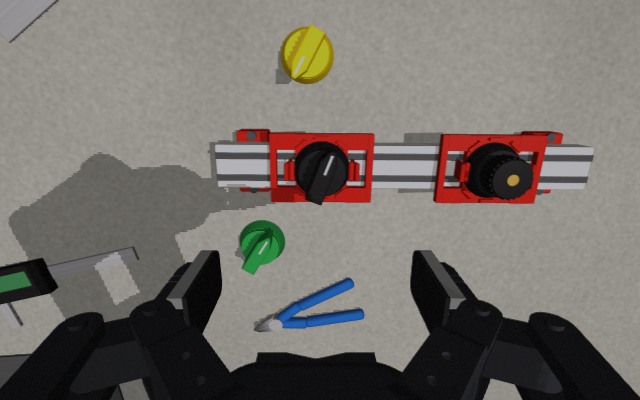

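Wrist view: the knob is at (322,172). Its white line runs up and right to about (333,155), so the nose points towards +x and slightly -y.

Run:
```python
from h import *
f=dict(np.load("w2.npz")); crop(f,275,125,375,215,6,"w2c.png")
c=f["color"].astype(int); v=c.max(2)
m=np.zeros(v.shape,np.uint8); s=np.s_[138:192,300:350]; m[s]=(c[s].min(2)>120)
print(cv2.connectedComponentsWithStats(m)[2:])
g=v[130:215,285:360].astype(np.uint8); cv2.imwrite("pics/w2g.png",cv2.resize(np.clip(g.astype(int)*4,0,255).astype(np.uint8),None,fx=7,fy=7,interpolation=cv2.INTER_CUBIC))
```

```text
(array([[     0,      0,    640,    400, 255927],
       [   348,    150,      2,      3,      6],
       [   324,    156,     10,     19,     55],
       [   347,    181,      3,      5,     12]], dtype=int32), array([[319.49611803, 199.50934837],
       [348.5       , 151.        ],
       [328.16363636, 164.85454545],
       [348.08333333, 183.16666667]]))
```

View pics/w2g.png

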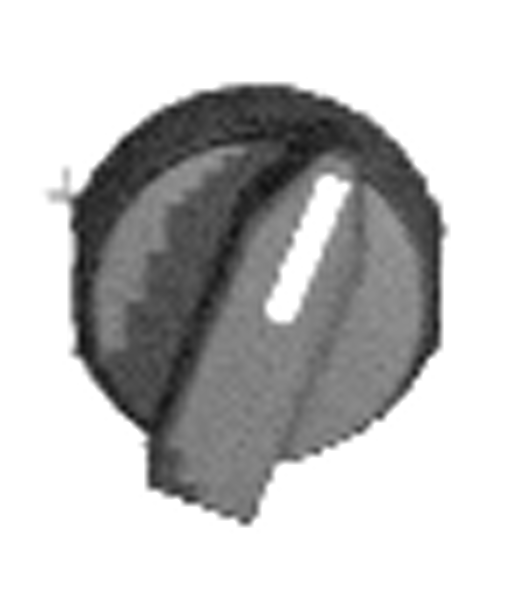

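View pics/w2c.png

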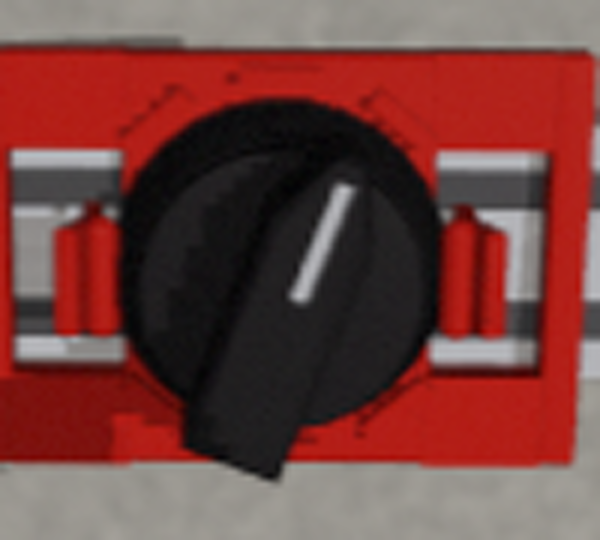

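Run:
```python
from h import *
from scipy.optimize import least_squares
f=dict(np.load("w2.npz"))
sp=lambda X,Y:((X+.5)/7-.5+285,(Y+.5)/7-.5+130)
w=lambda X,Y,z:onz(f,sp(X,Y),z)[:2]
a=w(281,315,86);b=w(338,182,86);print("line",a,b,"len",np.hypot(*(b-a)),"yaw",np.arctan2(*(b-a)[::-1]))
# subpixel line yaw by moments
c=f["color"].astype(float).min(2); ys,xs=np.mgrid[150:180,318:342]; wt=np.clip(c[150:180,318:342]-60,0,None)
P=np.array([onz(f,(x,y),86)[:2] for x,y in zip(xs.ravel(),ys.ravel())]); W=wt.ravel(); mu=(P*W[:,None]).sum(0)/W.sum(); C=((P-mu).T*W)@(P-mu); ev=np.linalg.eigh(C)[1][:,1]; print("line mean",mu,"yaw",np.arctan(ev[1]/ev[0]))
r1=w(360,270,86);r2=w(248,522,86);print("right edge yaw",np.arctan2(*(r1-r2)[::-1]), "rear right corner",r2)
# skirt: dark (v<60) vs red; take contour of the red-free dark region, left/right/top
v=f["color"].max(2); m=np.zeros(v.shape,np.uint8); s=np.s_[130:215,285:360]; m[s]=v[s]<62
k=max(cv2.findContours(m,0,1)[0],key=cv2.contourArea)[:,0,:].astype(float)
q=[tuple(p) for p in k if p[1]<165 and 296<=p[0]<347]
Q=np.array([onz(f,p,50)[:2] for p in q])
for _ in range(3):
    s=least_squares(lambda t:np.hypot(*(Q-t[:2]).T)-25,[480,305],loss="soft_l1",f_scale=.5)
print("skirt centre",s.x,"rms",np.sqrt((s.fun**2).mean()),len(Q))
d=np.array([np.cos(-.41),np.sin(-.41)]);n=np.array([-d[1],d[0]])
for nm,p in (("r2",r2),("mu",mu),("a",a),("b",b)): print(nm,(p-s.x)@d,(p-s.x)@n)
```

```text
line [479.15423891 305.76578441] [494.06801089 300.31460422] len 15.878789629393923 yaw -0.3504276278327003
line mean [486.64987649 303.49061122] yaw -0.34002349554568173
right edge yaw -0.35732541589528083 rear right corner [455.1220082 308.3738505]
skirt centre [473.90684757 307.51897732] rms 0.27506982459037943 55
r2 -17.568727764396783 -6.703790194858129
mu 13.2926414689491 1.3849917628594413
a 5.511330907835939 0.4837694192255428
b 21.36195300851277 1.4291471829174935
```

```bash
cat >> h.py <<'E'
from scipy.spatial.transform import Rotation as Ro
def togo(x,y,z,yaw):
    s=sense(); R=Ro.from_euler("xyz",s["tcp_rot"]); G=Ro.from_euler("xyz",[np.pi,0,yaw])
    print("t",round(float(s["clock"]),2),"pos",s["eef_pos"].round(2),"rot",s["tcp_rot"].round(4),"F",s["contact_force"].round(1),"op",round(float(s["opening"]),3),"rotvec",(R.inv()*G).as_rotvec().round(4),"shift",R.inv().apply(np.array([x,y,z])-s["eef_pos"]).round(2))
E
python3 -c "
from h import *
togo(474.5,307.3,265,-0.35)"
```

```text
t 3.12 pos [462.05 312.71 359.58] rot [ 3.1356 -0.0105  0.0372] F [ 0.3  0.5 -0.7] op 0.998 rotvec [ 0.0038 -0.0116  0.3872] shift [11.24  5.3  94.74]
```

```bash
python3 -m creep '[[0.001,-0.003,0.1,3,1.5,15,0],[0.001,-0.003,0.1,3,1.5,15,0],[0.001,-0.003,0.1,3,1.5,15,0],[0.001,-0.003,0.09,2,1,15,0],[0,0,0,0,0,0,0],[0,0,0,0,0,0,0]]'; python3 -c "
from h import *
togo(474.5,307.3,262,-0.35)"
```

```text
clock: 3.62
eef_pos: [475.8, 297.9, 299.3]
tcp_rot: [-3.141, -0.001, -0.365]
contact_force: [-0.3, -0.5, 1.0]
opening: 1.003
t 3.62 pos [475.77 297.88 299.28] rot [-3.1411e+00 -1.2000e-03 -3.6450e-01] F [-0.3 -0.5  1. ] op 1.003 rotvec [-0.0004 -0.0012 -0.0145] shift [-4.59 -8.33 37.28]
```

```bash
python3 -m creep '[[0,0,-0.014,-2.3,-4.2,9,0],[0,0,0,-2.3,-4.2,9,0],[0,0,0,0,0,9,0],[0,0,0,0,0,9,0],[0,0,0,0,0,0,0],[0,0,0,0,0,0,0]]'; python3 -c "
from h import *
togo(474.5,307.3,244,-0.35)
f=grab_frame('wrist'); cv2.imwrite('pics/w3.png',f['color'][:,:,::-1])
g=grab_frame('side'); crop(g,225,180,365,350,4,'s3.png')"
```

```text
clock: 4.12
eef_pos: [475.3, 307.1, 262.2]
tcp_rot: [-3.139, -0.003, -0.34]
contact_force: [-0.2, 0.1, -0.1]
opening: 0.998
t 4.12 pos [475.3  307.12 262.21] rot [-3.1389 -0.0034 -0.3398] F [-0.2  0.1 -0.1] op 0.998 rotvec [-0.0027 -0.0034  0.0102] shift [-0.88  0.14 18.21]
```

View pics/w3.png

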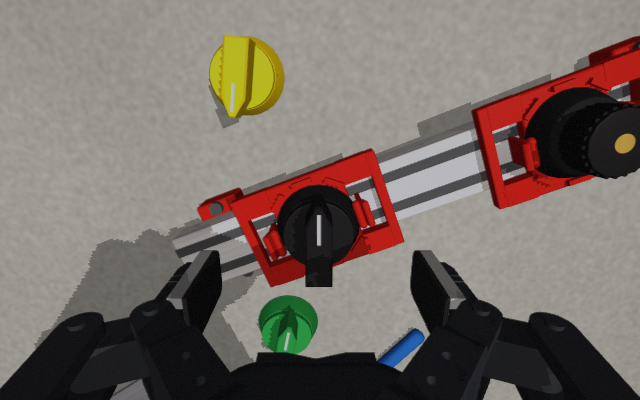

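View pics/s3.png

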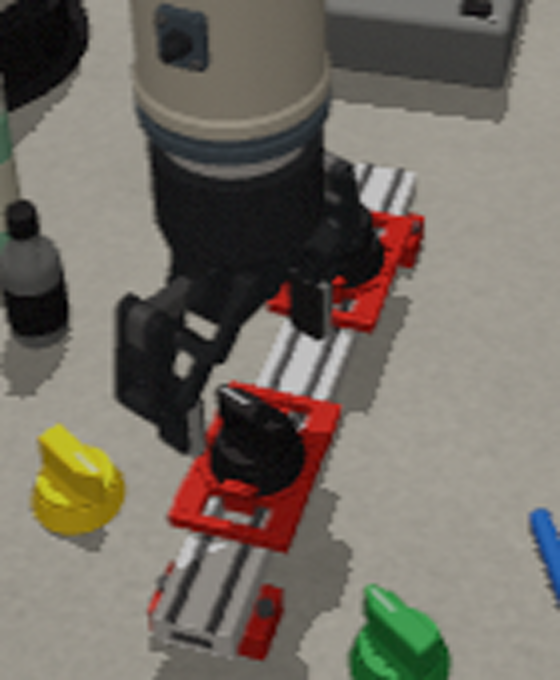

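The wrist view shows the bar upright between the jaws, with the white line vertical at col 319. In the side view the fingers straddle it. I'll descend and close gently.

```bash
python3 -m creep '[[-0.002,-0.003,0,-0.4,0,8,0],[0,0,0,-0.4,0,9,0],[0,0,0,0,0,0,0.2],[0,0,0,0,0,0,0.5],[0,0,0,0,0,0,0.75],[0,0,0,0,0,0,1],[0,0,0,0,0,0,1],[0,0,0,0,0,0,1],[0,0,0,0,0,0,1]]' 30; python3 -c "
from h import *
togo(474.5,307.3,244,-0.35)
f=grab_frame('wrist'); cv2.imwrite('pics/w4.png',f['color'][:,:,::-1])
g=grab_frame('side'); crop(g,225,180,365,350,4,'s4.png')"
```

```text
clock: 4.97
eef_pos: [474.8, 307.3, 244.7]
tcp_rot: [-3.14, -0.001, -0.339]
contact_force: [0.8, -2.4, -2.4]
opening: 0.157
t 4.97 pos [474.83 307.34 244.74] rot [-3.1404e+00 -1.4000e-03 -3.3940e-01] F [ 0.8 -2.4 -2.4] op 0.157 rotvec [-0.0012 -0.0014  0.0106] shift [-0.3   0.15  0.74]
```

View pics/w4.png

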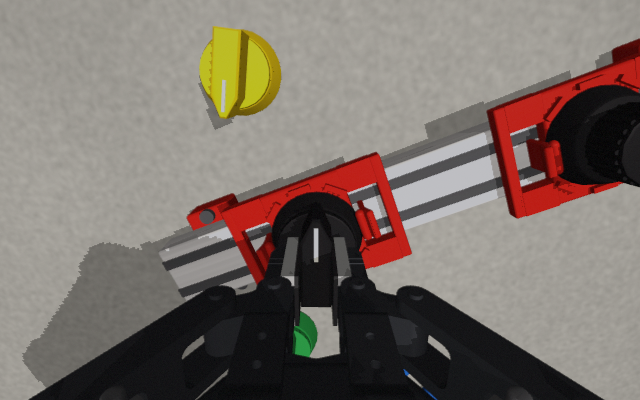

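View pics/s4.png

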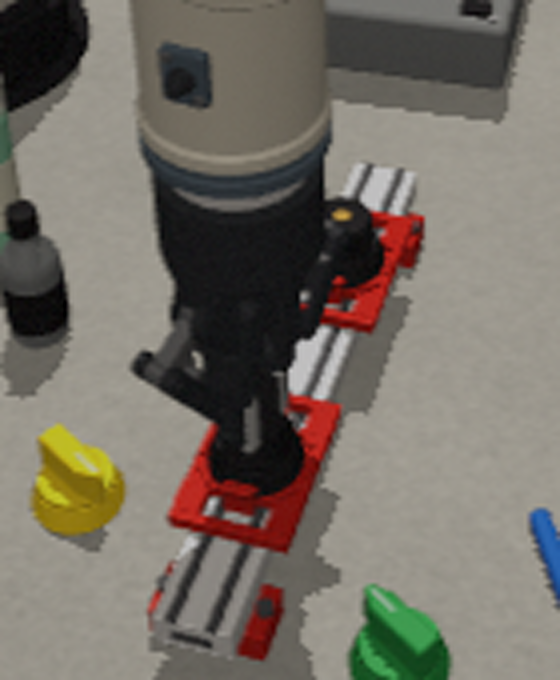

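Gripped: the opening of 0.157 is about 13.3 mm, against a 14 mm bar. I'll grip harder, then pull straight up.

```bash
python3 -m creep '[[0,0,0,0,0,0,1],[0,0,0,0,0,0,1],[0,0,0,0,0,-4,1],[0,0,0,0,0,-4,1],[0,0,0,0,0,-4,1],[0,0,0,0,0,-5,1],[0,0,0,0,0,-8,1],[0,0,0,0,0,-12,1],[0,0,0,0,0,0,1]]' 90; python3 -c "
from h import *
togo(474.5,307.3,300,-0.35)
f=grab_frame('wrist'); cv2.imwrite('pics/w5.png',f['color'][:,:,::-1])
g=grab_frame('side'); crop(g,225,180,365,350,4,'s5.png')"
```

```text
clock: 5.82
eef_pos: [474.8, 307.8, 285.6]
tcp_rot: [-3.139, -0.001, -0.34]
contact_force: [0.1, 0.5, 0.6]
opening: 0.134
t 5.82 pos [474.77 307.84 285.61] rot [-3.1392e+00 -1.0000e-03 -3.3990e-01] F [0.1 0.5 0.6] op 0.134 rotvec [-0.0024 -0.001   0.0101] shift [ -0.06   0.56 -14.39]
```

View pics/w5.png

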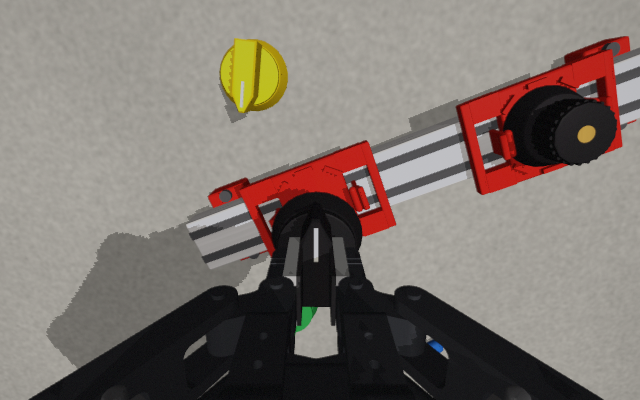

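View pics/s5.png

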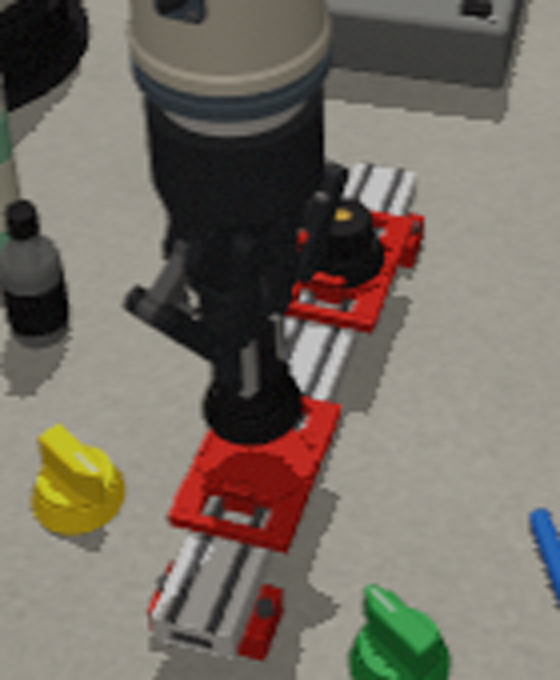

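Unclipped: the knob is in the hand unchanged, with the white line still at (316,228-262), and the thumbwheel is still parked. Now I'll carry it to the shaft.

```bash
python3 -m creep '[[0,0,0,0,0,-18,1],[0,0,0,18,32,-10,1],[0,0,0,18,32,0,1],[0,0,0,18,32,0,1],[0,0,0,18,32,0,1],[0,0,0,18,32,0,1],[0,0,0,18,32,0,1],[0,0,0,18,32,0,1],[0,0,0,18,32,0,1],[0,0,0,18,32,0,1]]'; python3 -m creep '[[0,0,-0.11,0,0,0,1],[0,0,-0.1,0,0,0,1],[0,0,0,0,0,0,1]]'; python3 -c "
from h import *
togo(549,-125.8,300,-0.126)"
```

```text
clock: 6.75
eef_pos: [531.6, -24.6, 309.3]
tcp_rot: [-3.139, 0.001, -0.329]
contact_force: [0.4, 0.2, -1.1]
opening: 0.141
clock: 7.0
eef_pos: [532.1, -32.8, 308.0]
tcp_rot: [-3.14, 0.001, -0.119]
contact_force: [0.2, 0.8, -0.2]
opening: 0.136
t 7.0 pos [532.12 -32.81 308.  ] rot [-3.1404e+00  6.0000e-04 -1.1910e-01] F [ 0.2  0.8 -0.2] op 0.136 rotvec [-0.0012  0.0006  0.0069] shift [27.81 90.34  7.88]
```

```bash
python3 -m creep '[[0,0,0.007,9,30,2,1],[0,0,0,9,30,2,1],[0,0,0,9,29,2,1],[0,0,0,0,0,0,1],[0,0,0,0,0,0,1],[0,0,0,0,0,0,1]]'; python3 -c "
from h import *
togo(549,-125.8,290,-0.126)
f=grab_frame('wrist'); cv2.imwrite('pics/w6.png',f['color'][:,:,::-1])
g=grab_frame('side'); crop(g,265,90,375,205,6,'s6.png'); g=grab_frame('scene');crop(g,230,160,320,260,6,'c6.png')"
```

```text
clock: 7.5
eef_pos: [547.6, -125.8, 299.3]
tcp_rot: [-3.139, 0.003, -0.141]
contact_force: [-1.1, 0.4, -0.2]
opening: 0.135
t 7.5 pos [ 547.61 -125.76  299.33] rot [-3.1393  0.0033 -0.1411] F [-1.1  0.4 -0.2] op 0.135 rotvec [-0.0023  0.0033 -0.0151] shift [ 1.41 -0.13  9.33]
```

View pics/w6.png

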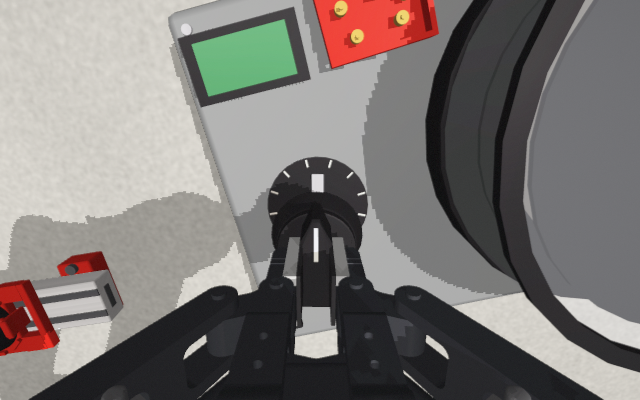

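View pics/s6.png

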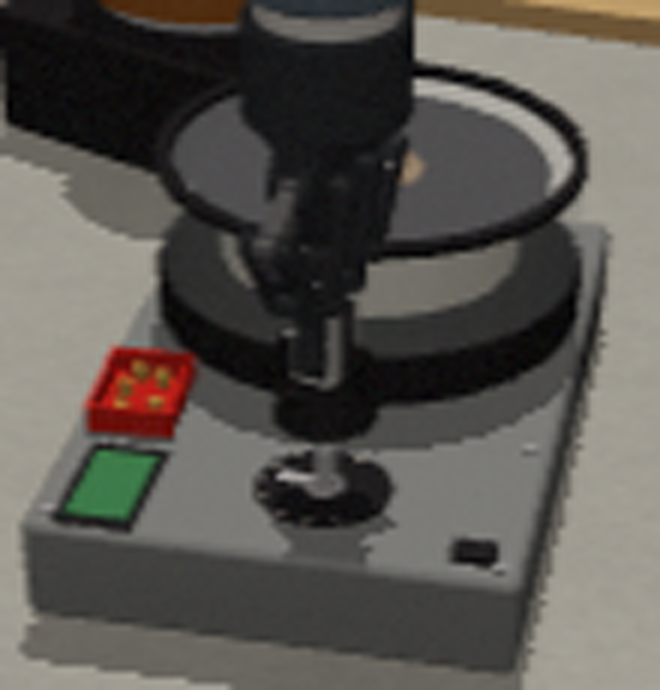

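View pics/c6.png

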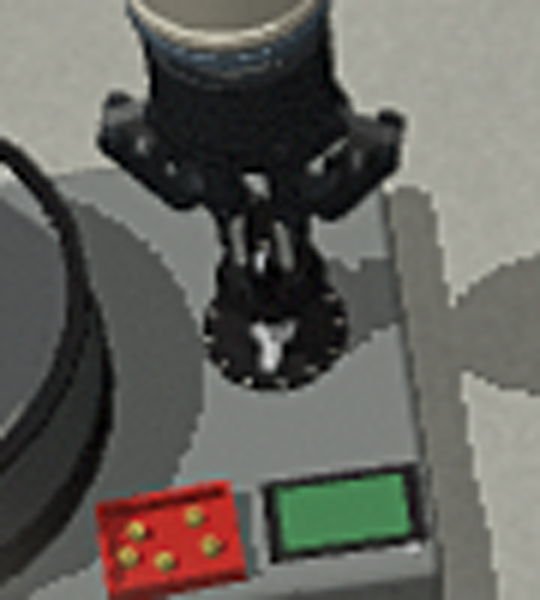

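The wrist view lines up: arm tip at col 317, white line at col 316. The side view has the knob (crop col 325) over the shaft (326). I'll correct x by 1.4 mm and descend to just above the tip.

```bash
python3 -m creep '[[-0.002,0.003,-0.01,1.4,0,5,1],[0,0,0,0,0,6,1],[0,0,0,0,0,0,1],[0,0,0,0,0,0,1]]'; python3 -c "
from h import *
togo(549,-125.8,283,-0.13)
f=grab_frame('side'); p=[proj(f,(549,-125.8,z)) for z in (84,92)]; print(p)
v=f['color'].max(2)
crop(f,280,120,360,190,8,'s7.png')"
```

```text
clock: 7.98
eef_pos: [549.0, -122.4, 287.6]
tcp_rot: [-3.141, -0.0, -0.125]
contact_force: [0.1, 0.2, 0.3]
opening: 0.137
t 7.98 pos [ 548.95 -122.41  287.64] rot [-3.1412e+00 -3.0000e-04 -1.2480e-01] F [0.1 0.2 0.3] op 0.137 rotvec [-0.0004 -0.0003  0.0052] shift [0.47 3.36 4.64]
[array([317.51632062, 163.94038331]), array([317.52981593, 161.55428072])]
```

View pics/s7.png

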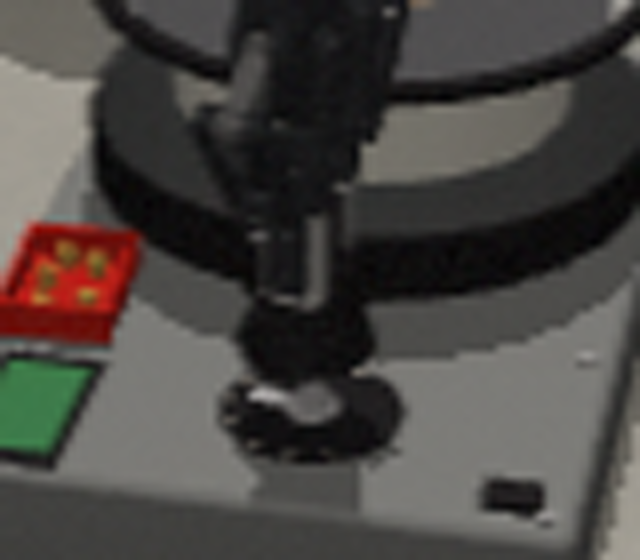

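```bash
python3 -m creep '[[0,0,0,0.3,3.3,0,1],[0,0,0,0,0,0,1],[0,0,0,0,0,0,1]]'; python3 -c "
from h import *
togo(549,-125.8,283,-0.13)"
```

```text
clock: 8.28
eef_pos: [548.7, -125.8, 287.5]
tcp_rot: [-3.141, 0.0, -0.125]
contact_force: [0.9, 0.2, -0.4]
opening: 0.136
t 8.28 pos [ 548.72 -125.79  287.55] rot [-3.1411e+00  3.0000e-04 -1.2460e-01] F [ 0.9  0.2 -0.4] op 0.136 rotvec [-0.0004  0.0003  0.0054] shift [ 0.28 -0.03  4.55]
```

```bash
python3 -m creep '[[0,0,0,0.2,0,3,1],[0,0,0,0,0,2.5,1],[0,0,0,0,0,1.5,1],[0,0,0,0,0,0,1]]';  python3 -m creep '[[0,0,0,0,0,1.5,1]]'; python3 -c "
from h import *
togo(549,-125.8,268,-0.13)"
```

```text
clock: 8.62
eef_pos: [549.0, -126.2, 280.2]
tcp_rot: [-3.141, -0.001, -0.125]
contact_force: [-0.0, 0.6, -0.9]
opening: 0.136
clock: 8.7
eef_pos: [549.1, -126.2, 278.7]
tcp_rot: [-3.141, -0.001, -0.125]
contact_force: [0.1, -0.1, -0.9]
opening: 0.132
t 8.7 pos [ 549.09 -126.24  278.71] rot [-3.1412e+00 -7.0000e-04 -1.2540e-01] F [ 0.1 -0.1 -0.9] op 0.132 rotvec [-0.0004 -0.0007  0.0046] shift [-0.15 -0.42 10.71]
```

```bash
for i in 1 ; do python3 -m creep '[[0,0,0,0,0,1.5,1],[0,0,0,0,0,1.5,1]]'; python3 -m creep '[[0,0,0,0,0,1.5,1],[0,0,0,0,0,1.5,1]]';  python3 -m creep '[[0,0,0,0,0,1.5,1]]'; done; python3 -c "
from h import *
togo(549,-125.8,268,-0.13)"
```

```text
clock: 8.87
eef_pos: [548.8, -126.2, 275.5]
tcp_rot: [-3.141, 0.0, -0.125]
contact_force: [-1.2, -0.5, 0.1]
opening: 0.136
clock: 9.03
eef_pos: [548.7, -126.2, 272.1]
tcp_rot: [-3.141, 0.0, -0.125]
contact_force: [-0.5, 0.1, 0.0]
opening: 0.135
clock: 9.12
eef_pos: [548.7, -126.2, 270.4]
tcp_rot: [-3.141, 0.0, -0.125]
contact_force: [0.1, -0.3, 0.5]
opening: 0.136
t 9.12 pos [ 548.72 -126.15  270.38] rot [-3.1412e+00  4.0000e-04 -1.2530e-01] F [ 0.1 -0.3  0.5] op 0.136 rotvec [-0.0004  0.0004  0.0047] shift [ 0.23 -0.38  2.38]
```

It slid about 10 mm onto the shaft without force. Next I'll seat it, then press.

```bash
python3 -m creep '[[0,0,0,0,0,1.5,1]]';python3 -m creep '[[0,0,0,0,0,1.5,1]]';python3 -m creep '[[0,0,0,0,0,1.5,1]]';python3 -m creep '[[0,0,0,0,0,1,1]]'; python3 -c "
from h import *
togo(549,-125.8,261.5,-0.13)"
```

```text
clock: 9.2
eef_pos: [548.7, -126.1, 268.7]
tcp_rot: [-3.141, 0.0, -0.125]
contact_force: [-0.0, -0.1, 0.1]
opening: 0.133
clock: 9.28
eef_pos: [548.7, -126.2, 267.0]
tcp_rot: [-3.141, 0.0, -0.125]
contact_force: [-0.6, -0.6, -0.2]
opening: 0.135
clock: 9.37
eef_pos: [548.8, -126.2, 265.4]
tcp_rot: [-3.141, 0.0, -0.125]
contact_force: [-1.0, -0.7, 2.8]
opening: 0.141
clock: 9.45
eef_pos: [548.8, -126.2, 264.5]
tcp_rot: [-3.141, 0.0, -0.125]
contact_force: [-1.2, 0.1, 6.0]
opening: 0.133
t 9.45 pos [ 548.8  -126.17  264.47] rot [-3.1412e+00  3.0000e-04 -1.2530e-01] F [-1.2  0.1  6. ] op 0.133 rotvec [-0.0004  0.0003  0.0047] shift [ 0.16 -0.39  2.97]
```

```bash
python3 -m creep '[[0,0,0,0,0,1.2,1]]' 110;python3 -m creep '[[0,0,0,0,0,1.2,1]]';python3 -m creep '[[0,0,0,0,0,1.2,1]]';python3 -m creep '[[0,0,0,0,0,1,1]]'
```

```text
clock: 9.53
eef_pos: [548.8, -126.2, 263.4]
tcp_rot: [-3.141, 0.0, -0.125]
contact_force: [-2.9, 0.5, 5.0]
opening: 0.126
clock: 9.62
eef_pos: [548.8, -126.2, 262.4]
tcp_rot: [-3.141, 0.0, -0.125]
contact_force: [-2.7, 0.4, 5.2]
opening: 0.128
clock: 9.7
eef_pos: [548.8, -126.2, 261.4]
tcp_rot: [-3.141, 0.0, -0.125]
contact_force: [-3.5, 1.3, 11.4]
opening: 0.129
clock: 9.78
eef_pos: [548.9, -126.2, 261.2]
tcp_rot: [-3.141, 0.0, -0.125]
contact_force: [-4.9, 1.3, 20.3]
opening: 0.128
```

Hard stop: 20 N after about 5 mm of spring travel. I'll verify with pictures while holding.

```bash
python3 -c "
from h import *
f=grab_frame('wrist'); cv2.imwrite('pics/w8.png',f['color'][:,:,::-1])
g=grab_frame('side'); crop(g,280,110,360,190,7,'s8.png'); cv2.imwrite('pics/side8.png',g['color'][:,:,::-1])
togo(549,-125.8,261.5,-0.13)"
```

```text
t 9.88 pos [ 548.89 -126.18  261.39] rot [-3.1412e+00  1.0000e-04 -1.2520e-01] F [-4.2  0.9 12.8] op 0.13 rotvec [-0.0003  0.0001  0.0048] shift [ 0.06 -0.39 -0.11]
```

View pics/w8.png

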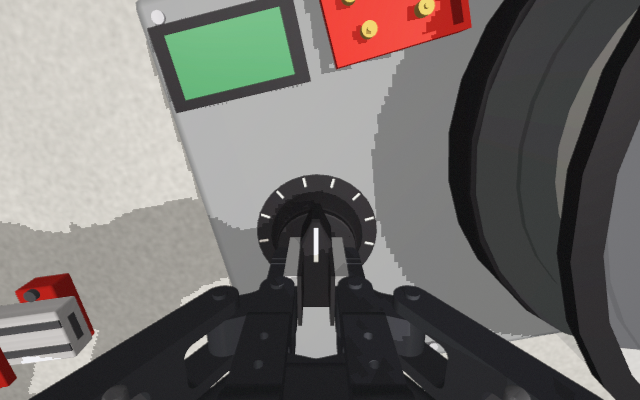

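View pics/s8.png

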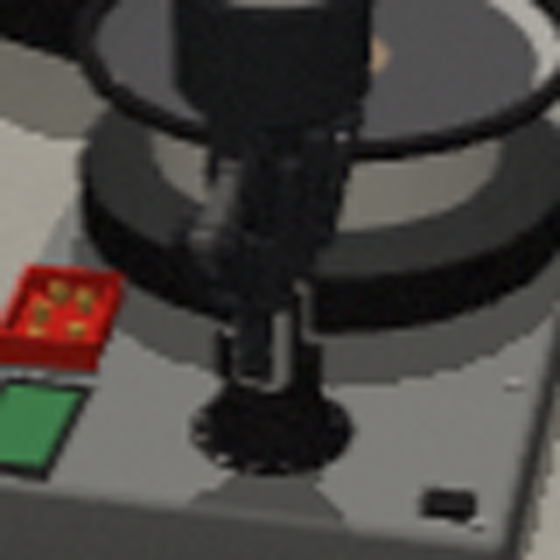

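View pics/side8.png

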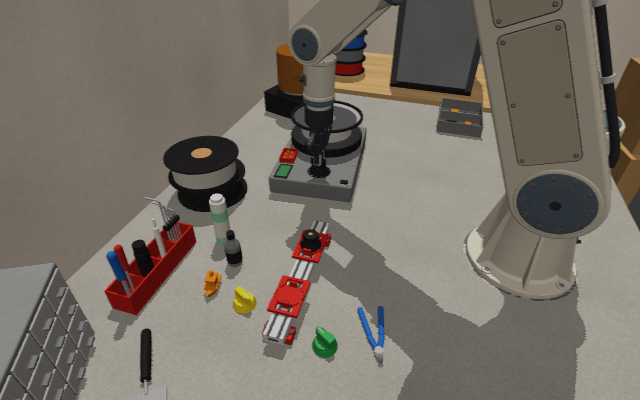

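Wrist view: the knob is still square in the jaws with the line at (316,228-262), the same as at the grasp, so it hasn't slipped. The side view shows the skirt low over the dial, the thumbwheel parked and the bystanders undisturbed. I'll add a little hold margin and check that it stays steady.

```bash
python3 -m creep '[[0,0,0,0,0,1.2,1],[0,0,0,0,0,1.5,1]]'; python3 -c "
from h import *
for i in range(6):
    grab_frame('side'); s=sense(); print(s['clock'],s['eef_pos'].round(2),s['contact_force'].round(1),s['wrist_torque'].round(2))"
```

```text
clock: 10.05
eef_pos: [549.0, -126.2, 261.2]
tcp_rot: [-3.141, -0.0, -0.125]
contact_force: [-7.2, 2.3, 22.8]
opening: 0.129
10.1 [ 548.94 -126.21  261.23] [-6.6  1.3 20.1] [ 0.23  1.4  -0.02]
10.15 [ 548.92 -126.22  261.25] [-6.1  1.2 19.4] [ 0.32  1.28 -0.02]
10.2 [ 548.89 -126.2   261.2 ] [-6.3  0.7 18.8] [0.23 1.26 0.02]
10.25 [ 548.92 -126.2   261.23] [-6.6  1.5 19.1] [ 0.24  1.27 -0.  ]
10.3 [ 548.91 -126.21  261.22] [-6.7  1.4 18.9] [ 0.27  1.3  -0.  ]
10.35 [ 548.91 -126.18  261.22] [-6.5  1.2 20. ] [ 0.28  1.31 -0.02]
```

The hold is steady at about 19 N, well above the 7 N spring. Handing in.

```bash
python3 -c "
from rig import job,sense
print(job.sign_off()); print(sense()['contact_force'])"
```

```text
the job is handed in; nothing more can be done
None
the job is handed in; nothing more can be done
```

The knob is on the dryer's D-shaft and pressed all the way in, and I handed the job in at about 10.4 s with the arm still gripping and pushing.

**What I did:** I took hold of the knob by its grip bar in the cradle on the robot's left and pulled it straight up. I turned it to the shaft's flat, at about -0.126 rad in world axes, and slid it on. There was no noticeable force until it seated. I then pressed it about 5 mm against the spring to a hard stop.

**Last checks:**
- **Press:** the push held steady at 19–20 N over 0.3 s, well above the 7 N the spring needs. The height did not change.
- **Height:** the knob's underside worked out at about 64.5 mm, against the 65 mm expected when fully pressed.
- **Grip:** the white line on the knob was in the same place in the wrist picture as when I first gripped it, so it had not slipped.
- **Other things:** the thumbwheel was still in its cradle and nothing else looked moved.

**What did not fully agree:**
- **Knob position:** readings from its skirt and from its bar differed by about 2 mm, so I used a value in between, and the knob still went on freely.
- **Drift:** the hand drifted about 3 mm sideways above the shaft, and I corrected it before the fit.
- **Sideways load:** about 6.5 N remained at the end.
- **Not seen directly:** no camera could see the bore or the shaft's travel, so full seating and the 5 mm press rest on the force and height readings.

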